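Inspect a gilt board edge under the loupe

ROBOT

A 7-joint arm with a two-finger parallel gripper is mounted at the origin on the work surface. World frame = base frame: x ahead of the robot, y to its left, z up, the work surface at z = 0. Lengths are in m, angles in rad, forces in N, time in s.
With the tool pointing down it reaches from about 0.4 to 0.85 m from the base axis. Payload 10.4 kg.
Tool frame: the origin (TCP) lies at the very end of the fingers, on their centre line; the grasp point (between the pads) lies r.tcp_to_grasp behind it (r.tcp_to_grasp is the distance from the TCP to the grasp point, in m); z points along the fingers, y is the line along which they close (so a half turn about z gives the same grasp; the last joint's range is limited). The gripper opens to 87 mm and grips with 3 to 60 N. Pads are 19 mm wide; open, the fingers measure 117 mm over their backs; the gripper's body (75 mm by 190 mm) begins 51 mm behind the grasp point.
Start: joints at [1.079, 0.332, -0.065, 1.46, 0.022, 1.35, -0.088], TCP at [0.282, -0.558, 0.223] pointing down, gripper open.
Joint ranges: [-2.6, 2.6], [-0.5, 2.12], [-1.47, 1.34], [0.16, 2.42], [-1.27, 4.41], [0.06, 2.06], [-2.6, 2.6]. Speed limits (rad/s): [2.22, 2.22, 2.79, 2.79, 3.14, 3.14, 3.14].

INTERFACE

Orientations are given as a unit quaternion [x, y, z, w].
In Python, from bench import monitor, cams, ticket, r gives the robot as it stands.
- The arm moves only by the shell command python3 -m crank 'ROWS' [OPENING] [FORCE]. ROWS is a JSON object whose one key "steps" holds a list of rows, each a list of 2 entries, a list of its own where there are three numbers: the shift along the world's x, y, z in units of 25 mm (1.0 is 25 mm), then the turn, a rotation vector about the world's x, y, z in units of 5 degrees (1.0 is 5 degrees). In form: {"steps": [[[x, y, z], [ax, ay, az]], ...]}. A call has 1 to 10 rows; each row shifts and turns the commanded pose from where the row before left it; what a row does not reach is not made up. A row lasts 1/12 s, in which the tool goes at most 41.7 mm and 7.16 degrees, less where a joint would pass 70% of its speed; a pose out of reach is approached as far as the arm can. A call is refused whole if a number of a shift passes 1 or a number of a turn 1, either way. A call with a gripper value outside its range is refused whole. OPENING is the finger opening in mm, from 0 to 87, set as the call begins (- or left out, the last holds). The fingers move at their own pace and stop on an object; FORCE is the grip in N (left out, the last holds). Time passes only in rows, so rows that do not move let the fingers close. It gives the time, the measured TCP pose, the force, the opening and the grip force at its end, in the units of the state.
- monitor.read_state(): the state, without advancing time (a new reading comes with each control period).
- cams.camera(name): name is "scene" or "top" or "wrist"; returns a dict with "pixels" (480x640x3 uint8, blue, green, red), "z_map" (480x640 float32, m along the optical axis (not along the pixel's ray), 0 where there is no reading), "vfov" (degrees; the focal length in pixels is half the picture's height over the tangent of half this angle, whatever the lens; pixels are square), "cx", "cy" (the principal point, pixels), "T" (4x4, takes a point from camera to world coordinates). Camera axes: x right, y up, looking along -z (the intrinsics and any distortion apply to the point x, -y, -z); pixel columns grow to the right and rows downward; lengths in m; the calibration is good to about 2 mm. A picture is of the moment at which its call begins.
- ticket.close_job(): hands the job in; it is judged then, once.
The state is a dict: "time": time; "joint_positions": joint angles; "joint_vel": joint speeds; "joint_torque": joint torques, N m; "ee_pos": TCP position; "eef_rot": TCP orientation; "ft_force": force on the tool from outside, world axes, zero at the start; "torque": the same for the moment, N m; "width": finger opening in m; "grip_force": force on a finger pad.
Only numpy, scipy, OpenCV 4.12 (cv2) and the standard library are available. Lean on these libraries where they do the work, as an engineer would, in place of code of your own. Each camera call takes 0.05 s, during which the arm holds its last target. There are 200 camera calls.

TASK

Take the brown leather board off the easel and stand it upright, gilt edge up, in the yellow-tagged free slot of the rack, fully down, roughly centred along the slot, and let it go. Then pick up the loupe by its handle and hold it level and steady, with the lens centred over the middle of that gilt edge and level with the red collar on the gauge post; finish while still holding it there in the gripper, the loupe clear of the rack and boards. Do not shift the collar, and leave the green and blue boards and everything else on the bench where they are.

Things in the scene. Friction and masses are not known exactly. Their poses are not given: they have to be found in the camera images.
- panel: brown leather-covered board, gilt upper edge: 8 mm thick (x), 80 wide (y), 100 tall (z, gilt edge at +z), about 90 g. Origin: middle of its lower edge face. At the start it stands on the easel, gilt edge up, leaning 22 degrees back with its top towards the robot; pinch it across its thickness at the middle of its upper part and draw it out along its own z
- panel_edge (a point): middle of the gilt edge of the brown board, 100 mm along its z from its origin
- easel: small fixed wooden easel facing (its +x) away from the robot, turned 0.1 to 0.7 rad to the left; base 110 x 120 mm, ledge 30 mm high with a 6 mm lip before the board's foot. Behind the board: a low back 35 mm up it, and two side struts 80 mm up it that leave the middle 76 mm of its width free for a finger. Origin: under its centre
- rack: fixed light-wood rack, base 170 (x) x 115 (y) x 8 mm; three slots along its y, 60 mm apart in x, 12 mm wide between ribs 8 mm thick, 90 mm long, 48 mm high above the bench; slot floor 8 mm above the bench. Two slots hold the green and blue boards. A steel gauge post 10 mm thick, 239 mm high stands 105 mm from its centre towards its -y. Origin: under the base's centre
- slot_tag: the free slot, marked by yellow tags (30 mm tall, just outside the ends of the ribs, thin markings without substance) and a yellow strip on its floor. Origin: centre of the slot's floor; x across the slot, y along it, z up. It is one of the three slots, at random
- board_green: green board, 8 x 80 x 80 mm (x, y, z), standing in another slot of the rack; origin: centre of its underside. Leave alone
- board_blue: blue board, the same size, standing in the remaining slot; origin: centre of its underside. Leave alone
- collar_mark (a point): centre of the red collar (26 mm across, 10 mm high) on the gauge post; its height, 160 to 195 mm above the bench, is the height for the middle of the lens. Do not shift it
- loupe: hand loupe lying flat, about 160 g: black straight-sided handle 135 mm long (85 mm behind to 50 mm ahead of the origin along x), 16 mm wide, 20 mm high; then a steel lens ring 68 mm across, 14 mm thick. Origin: on the handle's underside below the balance point (grip it here to keep it level); +x points to the lens, z up
- loupe_lens (a point): centre of the lens: 81.5 mm ahead of the loupe's origin along its x and 10 mm above its underside
- jar: white jar with a red lid, 84 mm across, 110 mm high, far side of the bench; origin under its centre. Leave alone
- dye: amber bottle, 44 mm across, 100 mm high, far side; origin under its centre. Leave alone
- brush: brush lying on the bench on the robot's left; leave alone
- weight: brass weight, 60 mm across, 65 mm high, far side; origin under its centre. Leave alone
- dish: white bowl, 100 mm across, 40 mm high, on the robot's right; origin under its centre. Leave alone
Mind the look-alikes: they are no part of the job. Of the things like the loupe, leave any that is purple; of the rest the larger one is meant. Of the things like the panel, leave any that is pink; of the rest the larger one is meant.

How it is judged:
On the way, in this order (a step that is already met when the one before it is completed fails the run):
1. the brown board stands in the tagged slot, gilt edge up, fully down, and is let go (x of panel in the frame of slot_tag between -0.006 and 0.006 m and y of panel in the frame of slot_tag between -0.025 and 0.025 m and z of panel in the frame of slot_tag between -0.005 and 0.005 m and angle between panel's own z axis and vertical below 0.2 rad and angle between the x axis of panel and the x axis of slot_tag, either way round below 0.2 rad and contact force between the fingers and panel below 0.1 N), for 0.3 s.
2. the loupe is lifted clear of the bench in the gripper (height (world z) of loupe_lens above 0.06 m and contact force between the fingers and loupe above 1 N), for 0.2 s.
At the end, for the whole second after the job is handed in: Board released in the tagged slot: within 6 mm across, 25 mm along, 5 mm of the floor, 0.2 rad of upright and in line. Loupe gripped, still, within 0.1 rad of level, lens within 15 mm sideways of the gilt edge's middle and 8 mm of the collar's height, touching no board nor the rack (all of step 1 and linear speed of each of panel, loupe below 0.02 m/s and horizontal distance between loupe_lens and panel_edge below 0.015 m and z of loupe_lens in the frame of collar_mark between -0.008 and 0.008 m and angle between loupe's own z axis and vertical below 0.1 rad and contact force between the fingers and loupe above 3 N and contact force between loupe and rack below 0.1 N and contact force between loupe and panel below 0.1 N and contact force between loupe and board_green below 0.1 N and contact force between loupe and board_blue below 0.1 N and angular speed of loupe below 0.15 rad/s); the arm keeps its last pose, push and grip.
It fails at once if the red collar is moved by more than 5 mm (distance of collar_mark from where it was at the start of the episode above 0.005 m).
It fails at once if the green or blue board is moved by more than 25 mm or knocked out of its slot (distance of any of board_green, board_blue from where it was at the start of the episode above 0.025 m or angle between any of board_green, board_blue's own z axis and vertical above 0.4 rad).
It fails at once if the jar, dye bottle, brush, weight or dish is moved by more than 25 mm or knocked over (distance of any of jar, dye, brush, weight, dish from where it was at the start of the episode above 0.025 m or angle between any of jar, dye, weight, dish's own z axis and vertical above 0.4 rad).
It also fails if it takes over 62 s, if anything falls off the work surface, if the arm or the gripper's body presses on something with over 40 N, if the wrist force passes 120 N, or if a joint passes its speed limit or range.

## Working session

There is one attempt and no reset: what is moved stays moved. The work goes in short steps, Python scripts to look and compute and a shell command to move; the robot and the scene stay as the last step left them, time stands still between calls to the robot, and variables do not carry over. Pictures are saved under pics/ and viewed, at most 10 in all, crops included, and the job is handed in when it is done.

```bash
ls; mkdir -p pics; cat > h.py <<'E'
import numpy as np,cv2
from bench import monitor,cams,ticket,r
def cap(n):
    c=cams.camera(n); np.savez(f'{n}.npz',**{k:c[k] for k in('pixels','z_map','T')},vfov=c['vfov'],cx=c['cx'],cy=c['cy'],); 
    return c
def world(c):
    h,w=c['z_map'].shape; f=h/2/np.tan(np.radians(c['vfov'])/2)
    v,u=np.mgrid[:h,:w].astype(float); z=c['z_map']
    p=np.stack([(u-c['cx'])/f*z,-(v-c['cy'])/f*z,-z,np.ones_like(z)],-1)
    return (p@np.array(c['T']).T)[...,:3]
E
python3 - <<'E'
from h import *
for n in('scene','top'):
    c=cap(n);cv2.imwrite(f'pics/{n}0.png',c['pixels']);print(n,{k:(v if np.size(v)<20 else 0) for k,v in c.items()})
print(r.tcp_to_grasp,monitor.read_state())
E
```

```text
pics
scene {'pixels': 0, 'z_map': 0, 'vfov': 53.935124835071036, 'cx': 328.19489141138575, 'cy': 240.4637252697916, 'T': array([[ 0.83281711, -0.36820285,  0.41333077,  1.01477656],
       [ 0.55346906,  0.56651427, -0.61051911, -0.6743677 ],
       [-0.0093629 ,  0.73721655,  0.67559166,  0.850451  ],
       [ 0.        ,  0.        ,  0.        ,  1.        ]])}
top {'pixels': 0, 'z_map': 0, 'vfov': 48.05097957672643, 'cx': 320.87499714060976, 'cy': 235.5141148058773, 'T': array([[ 0.02614079,  0.98720868, -0.15727579,  0.33155434],
       [-0.99963735,  0.02683259,  0.00227658,  0.00254309],
       [ 0.00646758,  0.15715924,  0.9875521 ,  1.70673605],
       [ 0.        ,  0.        ,  0.        ,  1.        ]])}
0.0187 {'time': 0.1, 'joint_positions': array([ 1.07938854,  0.33280844, -0.06474283,  1.46081208,  0.02161867,
        1.34990439, -0.08849278]), 'joint_vel': array([-0.0011956 , -0.00360519, -0.00118564, -0.00350115, -0.00077807,
        0.00045712,  0.00104943]), 'joint_torque': array([ 1.71171570e-03, -6.24548292e+01,  2.50044832e-02, -3.90716136e+01,
       -6.13847980e-02,  3.66263464e-02,  2.17555203e-05]), 'ee_pos': array([ 0.28225596, -0.55726638,  0.22185537]), 'eef_rot': array([ 9.72644644e-01,  2.32297256e-01, -1.71857532e-04, -5.93510332e-04]), 'ft_force': array([ 0.6061901 , -0.76638082, -0.14854574]), 'torque': array([-0.03330124,  0.05412528, -0.04055176]), 'grip_force': 0.0, 'width': 0.08680356775344993}
```

View pics/scene0.png

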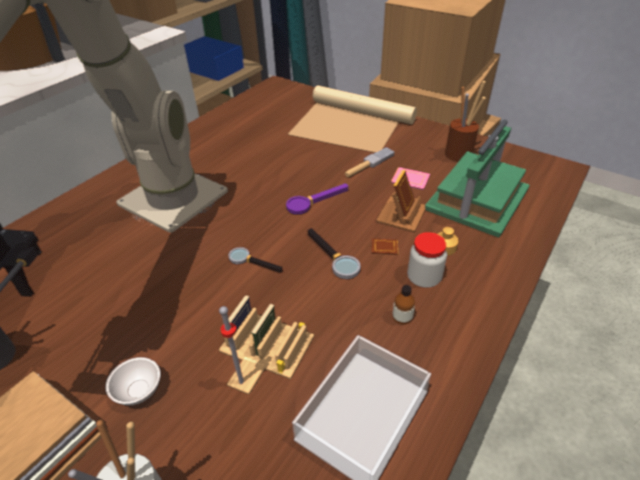

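View pics/top0.png

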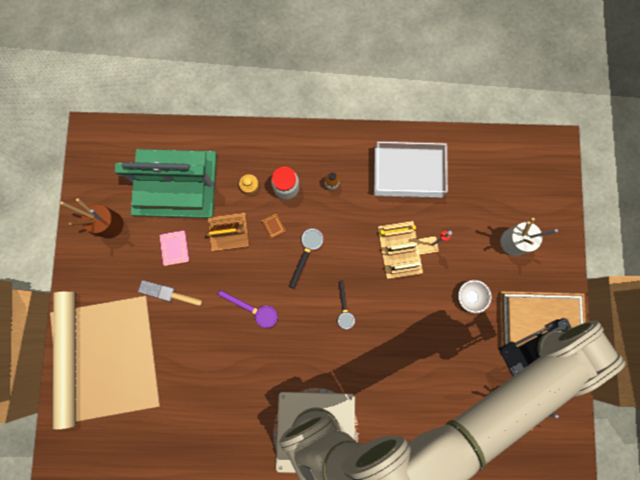

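The scene shows three loupes in the top picture: large black (lens 312,240), small black (345,320) and purple (266,317). The large black one is meant. Panel-like things are the brown board on the easel (226,232), a small flat brown one (274,225) and a pink one (174,248). The easel board is the larger one that isn't pink. The free slot is the far one, with yellow tags at (398,230). Next: one enlarged crop to confirm, plus measurements.

```bash
python3 - <<'E'
from h import *
t=dict(np.load('top.npz'));s=dict(np.load('scene.npz'))
t0=cv2.resize(t['pixels'][205:295,150:340],(800,379),interpolation=cv2.INTER_CUBIC)[:300]
s0=cv2.resize(s['pixels'][160:240,360:460],(400,300),interpolation=cv2.INTER_CUBIC)
s1=cv2.resize(s['pixels'][290:395,210:350],(400,300),interpolation=cv2.INTER_CUBIC)
cv2.imwrite('pics/crop.png',np.vstack([t0,np.hstack([s0,s1])]))
W=world(t);V=world(s)
for n,A,c in(('top',W,t),('scene',V,s)):
    hsv=cv2.cvtColor(c['pixels'],cv2.COLOR_BGR2HSV);H,S,L=cv2.split(hsv)
    x,y,z=A[...,0],A[...,1],A[...,2]
    def rep(nm,m):
        P=A[m]; 
        if len(P)>3:
            q=P-P.mean(0);w,v=np.linalg.eigh(q[:,:2].T@q[:,:2])
            print(n,nm,len(P),P.mean(0).round(4),'min',P.min(0).round(3),'max',P.max(0).round(3),'ax',v[:,1].round(3))
    print('table',np.median(z[(x>.3)&(x<.9)&(abs(y)<.5)]))
    R=(x>.4)&(x<.8)&(y>-.5)&(y<-.1)
    rep('yellow',R&(H>18)&(H<32)&(S>180)&(L>120)&(z>.0))
    rep('green',R&(H>45)&(H<90)&(S>60)&(z>.03))
    rep('blue',R&(H>100)&(H<130)&(S>60)&(z>.03))
    rep('red',R&((H<8)|(H>172))&(S>180)&(z>.12))
    rep('rackAll',R&(z>.03)&(z<.12))
    rep('post',R&(z>.1))
    L2=(x>.38)&(x<.75)&(y>-.05)&(y<.17)&(z>.006)
    rep('loupe',L2&(z<.035)&(L<70))
    rep('loupeall',L2&(z<.035))
    E2=(x>.4)&(x<.8)&(y>.2)&(y<.42)
    rep('easel hi',E2&(z>.06)); rep('gilt',E2&(z>.1)); rep('base',E2&(z>.005)&(z<.05))
E
```

```text
table 0.0019020605826012282
top yellow 78 [ 0.6254 -0.2394  0.0176] min [ 0.609 -0.303  0.002] max [ 0.642 -0.187  0.046] ax [-0.196  0.981]
top green 4 [ 0.5551 -0.2157  0.0603] min [ 0.554 -0.219  0.054] max [ 0.556 -0.213  0.072] ax [0.096 0.995]
top blue 4 [ 0.4967 -0.2255  0.0585] min [ 0.495 -0.228  0.042] max [ 0.498 -0.224  0.066] ax [0.587 0.81 ]
top red 48 [ 0.5821 -0.3533  0.1832] min [ 0.571 -0.369  0.175] max [ 0.595 -0.341  0.191] ax [-0.831 -0.556]
top rackAll 1289 [ 0.6173 -0.278   0.0553] min [ 0.401 -0.5    0.03 ] max [ 0.799 -0.169  0.12 ] ax [-0.992 -0.129]
top post 99 [ 0.5816 -0.3518  0.1876] min [ 0.559 -0.369  0.101] max [ 0.595 -0.231  0.247] ax [-0.17   0.985]
top loupe 199 [0.4907 0.0673 0.0192] min [0.435 0.038 0.007] max [0.737 0.157 0.029] ax [-0.973  0.232]
top loupeall 1182 [0.5692 0.0621 0.0121] min [ 0.381 -0.05   0.006] max [0.75  0.17  0.034] ax [-0.997 -0.079]
top easel hi 1168 [0.708  0.3646 0.1123] min [0.579 0.225 0.06 ] max [0.775 0.42  0.226] ax [-0.817 -0.577]
top gilt 483 [0.7141 0.3586 0.1627] min [0.579 0.246 0.1  ] max [0.775 0.42  0.226
[... 666 characters left out ...]
   0.03 ] max [ 0.8   -0.169  0.12 ] ax [-0.99  -0.139]
scene post 419 [ 0.5884 -0.3577  0.1803] min [ 0.573 -0.37   0.102] max [ 0.599 -0.343  0.241] ax [0.595 0.804]
scene loupe 220 [0.4921 0.0633 0.0173] min [0.439 0.036 0.006] max [0.545 0.09  0.024] ax [-0.93   0.368]
scene loupeall 966 [0.5776 0.0548 0.0143] min [ 0.436 -0.007  0.006] max [0.75  0.169 0.035] ax [-0.993 -0.119]
scene easel hi 1727 [0.7116 0.3484 0.1091] min [0.582 0.224 0.06 ] max [0.8  0.42 0.22] ax [-0.847 -0.532]
scene gilt 742 [0.7211 0.35   0.1524] min [0.582 0.245 0.1  ] max [0.778 0.42  0.22 ] ax [-0.883 -0.47 ]
scene base 2281 [0.6711 0.3131 0.0222] min [0.4   0.209 0.005] max [0.8  0.42 0.05] ax [-0.968 -0.251]
```

View pics/crop.png

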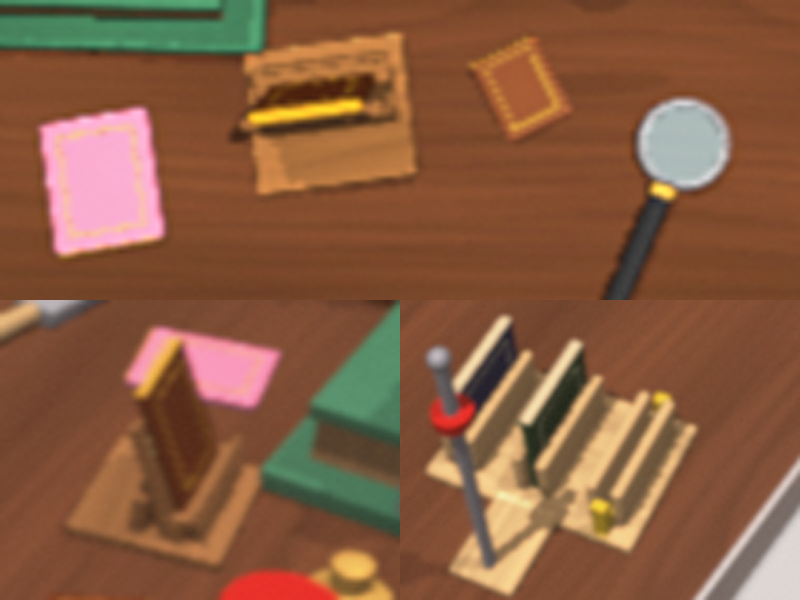

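The crop confirms it: the brown gilt-edged board is on the easel, the loupe is the large black one with the gold ferrule, and the far slot carries the yellow tags. I'll move the wrist camera over the rack to measure it.

```bash
python3 -m crank '{"steps":[[[0,0,1],[0,0,1]],[[0,0,1],[0,0,1]],[[0,0,1],[0,0,1]],[[1,1,1],[0,0,1]],[[1,1,1],[0,0,1]],[[1,1,1],[0,0,1]],[[1,1,1],[0,0,1]],[[1,1,1],[0,0,1]],[[1,1,0],[0,0,1]],[[1,1,0],[0,0,1]]]}' 60
python3 -m crank '{"steps":[[[0,1,0],[0,0,1]],[[0,1,0],[0,0,1]],[[0,1,0],[0,0,1]],[[0,1,0],[0,0,1]],[[0,0,0],[0,0,0]],[[0,0,0],[0,0,0]],[[0,0,0],[0,0,0]]]}'
python3 - <<'E'
from h import *
c=cap('wrist');cv2.imwrite('pics/w0.png',c['pixels']);print(np.round(c['T'],3),c['vfov'])
s=monitor.read_state();print(s['ee_pos'],s['joint_positions'])
E
```

```text
time: 0.93
ee_pos: [0.4539, -0.3862, 0.4194]
eef_rot: [0.782, 0.623, 0.0, 0.001]
ft_force: [0.1, -0.0, -1.6]
width: 0.0602
grip_force: 0.0
time: 1.52
ee_pos: [0.4524, -0.288, 0.4176]
eef_rot: [0.664, 0.748, -0.0, -0.0]
ft_force: [-0.2, -1.4, 1.0]
width: 0.06
grip_force: 0.0
[[ 0.993 -0.113 -0.028  0.445]
 [ 0.116  0.962  0.247 -0.221]
 [-0.001 -0.248  0.969  0.579]
 [ 0.     0.     0.     1.   ]] 71.03602206916214
[ 0.4523381  -0.28838109  0.41746209] [ 0.81454626  0.13185463 -0.37920105  1.30969094  0.0493714   1.7096935
  0.56244954]
```

View pics/w0.png

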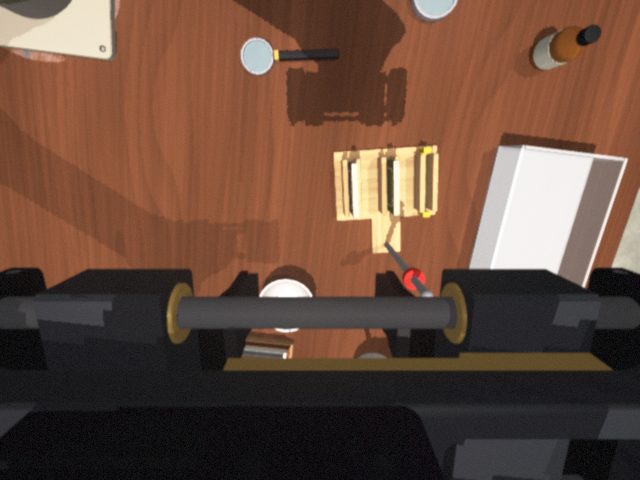

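```bash
cat >> h.py <<'E'
from scipy.optimize import least_squares
def sdf(P,boxes):
    D=[]
    for c,h in boxes:
        q=np.abs(P-c)-h; D.append(np.linalg.norm(np.maximum(q,0),axis=-1)+np.minimum(q.max(-1),0))
    return np.min(D,0)
def B(x0,x1,y0,y1,z0,z1): return np.array([(x0+x1)/2,(y0+y1)/2,(z0+z1)/2])/1e3,np.array([x1-x0,y1-y0,z1-z0])/2e3
rack=[B(-85,85,-57.5,57.5,0,8),B(-5,5,-110,-100,0,239)]
for sx in(-60,0,60):
    for s in(-1,1): rack.append(B(sx+s*10-4,sx+s*10+4,-45,45,8,48))
loupe=[B(-85,50,-8,8,0,20)]
def inv(P,p):
    c,s=np.cos(p[2]),np.sin(p[2]);d=P-np.array([p[0],p[1],p[3]])
    return np.stack([c*d[:,0]+s*d[:,1],-s*d[:,0]+c*d[:,1],d[:,2]],-1)
def fit(P,boxes,p0):
    o=least_squares(lambda p:sdf(inv(P,p),boxes),p0,loss='soft_l1',f_scale=.002,x_scale=[.01,.01,.1,.01])
    return o.x,np.median(np.abs(o.fun))
E
python3 - <<'E'
from h import *
for n in('wrist','top','scene'):
    c=dict(np.load(n+'.npz'));A=world(c);x,y,z=np.moveaxis(A,-1,0);ok=c['z_map']>0
    if n=='wrist':
        for sl in((slice(0,100),slice(130,250)),(slice(150,250),slice(30,300)),(slice(60,130),slice(440,520)),(slice(10,60),slice(450,520))): print('tbl',np.median(z[sl]))
    d=np.hypot(x-.56,y+.24)
    m=ok&(d<.13)&(z>.004)&(z<.05); m|=ok&(np.hypot(x-.585,y+.355)<.04)&(z>.06)&(z<.15)
    p,e=fit(A[m],rack,[.565,-.245,.15,0]);print(n,m.sum(),p.round(4),e)
    hsv=cv2.cvtColor(c['pixels'],cv2.COLOR_BGR2HSV);H,S,L=cv2.split(hsv)
    R=(np.hypot(x-.585,y+.355)<.05)&((H<8)|(H>172))&(S>150)&(z>.12)
    print(' collar z',np.percentile(z[R],[2,10,50,90,98]).round(4),R.sum())
    m=ok&(np.hypot(x-.49,y-.065)<.12)&(z>.006)&(z<.03)&(L<60)
    p,e=fit(A[m],loupe,[.52,.055,-.35,0]);print(' loupe',m.sum(),p.round(4),e)
E
```

```text
tbl -0.0005431442432010103
tbl -0.0006690841198324082
tbl -0.0007945855099203425
tbl -0.000775329211845921
wrist 7150 [ 0.5652 -0.2538  0.1803 -0.0008] 0.0006654190731848445
 collar z [0.173  0.1771 0.182  0.1831 0.1841] 277
 loupe 0 [ 0.52   0.055 -0.35   0.   ] nan
top 2235 [ 0.5634 -0.2435  0.1646  0.0063] 0.0028797527893492172
 collar z [0.1757 0.1798 0.1832 0.1882 0.2095] 55
 loupe 106 [ 0.5156  0.055  -0.3812  0.003 ] 0.0019056823411005655
scene 3960 [ 0.5674 -0.2592  0.1903 -0.    ] 0.0010403216977461494
 collar z [0.1747 0.1781 0.1825 0.184  0.1851] 130
 loupe 208 [ 5.198e-01  5.730e-02 -3.715e-01  1.000e-04] 0.0008393803919835531
  return _methods._mean(a, axis=axis, dtype=dtype,
  ret = ret.dtype.type(ret / rcount)
```

```bash
python3 -m crank '{"steps":[[[0.5,1,0],[0,0,0]],[[0.5,1,0],[0,0,0]],[[0.5,1,0],[0,0,0]],[[0.5,1,0],[0,0,0]],[[0.5,1,0],[0,0,0]],[[0.5,1,0],[0,0,0]],[[0.5,1,0],[0,0,0]],[[0.5,1,0],[0,0,0]],[[0.5,1,0],[0,0,0]],[[0.5,1,0],[0,0,0]]]}' >/dev/null
python3 -m crank '{"steps":[[[0,1,0],[0,0,0]],[[0,1,0],[0,0,0]],[[0,1,0],[0,0,0]],[[0,1,0],[0,0,0]],[[0,1,0],[0,0,0]],[[0,1,0],[0,0,0]],[[0,1,0],[0,0,0]],[[0,0,0],[0,0,0]],[[0,0,0],[0,0,0]],[[0,0,0],[0,0,0]]]}'
python3 - <<'E'
from h import *
c=cap('wrist');cv2.imwrite('pics/w1.png',c['pixels'][:300])
A=world(c);x,y,z=np.moveaxis(A,-1,0);ok=c['z_map']>0
H,S,L=cv2.split(cv2.cvtColor(c['pixels'],cv2.COLOR_BGR2HSV))
m=ok&(z>.004)&(z<.03)&(x>.5)&(x<.8)&(y>.18)&(y<.4)&(S>60); print(m.sum(),A[m].min(0),A[m].max(0))
m=ok&(z>.11)&(z<.17)&(x>.5)&(x<.8)&(y>.18)&(y<.42);print('gilt',m.sum(),A[m].mean(0),A[m].min(0),A[m].max(0))
m=ok&(np.hypot(x-.49,y-.065)<.12)&(z>.006)&(z<.03)&(L<60)
if m.sum()>9: print('loupe',m.sum(),fit(A[m],loupe,[.52,.055,-.35,0]))
print(monitor.read_state()['joint_positions'])
E
```

```text
time: 3.23
ee_pos: [0.5784, 0.1363, 0.4173]
eef_rot: [0.664, 0.747, -0.0, -0.0]
ft_force: [-0.0, -0.5, 0.8]
width: 0.0601
grip_force: 0.0
5939 [0.54378003 0.18020093 0.0040116 ] [0.7999959  0.39999809 0.0299989 ]
gilt 1359 [0.67477804 0.32894246 0.13469249] [0.5796874  0.25549244 0.11003809] [0.77401464 0.39089576 0.16991951]
loupe 144 (array([ 0.51730605,  0.05705016, -0.37332666, -0.0009611 ]), np.float64(0.0002645861595437383))
[ 0.17561227  0.30881151 -0.6671535   1.14099275  0.1926615   1.75231668
 -0.31606178]
```

View pics/w1.png

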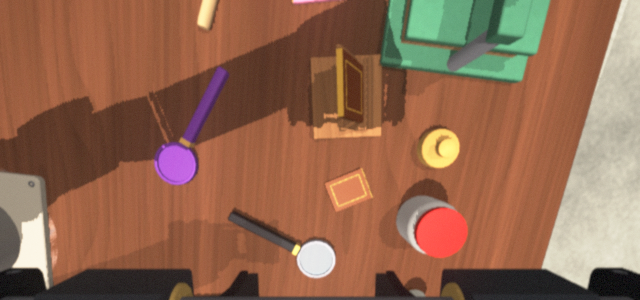

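```bash
cat >> h.py <<'E'
from scipy.spatial.transform import Rotation as Ro
pan=[B(-4,4,-40,40,0,100)]
def fitp(P,p0):
    def f(p):
        R=Ro.from_euler('ZY',[p[3],-p[4]]).as_matrix(); return sdf((P-p[:3])@R,pan)
    o=least_squares(f,p0,loss='soft_l1',f_scale=.0015,x_scale=[.01,.01,.01,.1,.1]); R=Ro.from_euler('ZY',[o.x[3],-o.x[4]]).as_matrix()
    return o.x,R,np.median(abs(o.fun))
E
python3 - <<'E'
from h import *
for n,reg in(('wrist',(44,130,330,372)),('scene',(168,225,388,416)),('top',(220,240,200,250))):
    c=dict(np.load(n+'.npz'));A=world(c);z=A[...,2];m=np.zeros(z.shape,bool);a=reg
    m[a[0]:a[1],a[2]:a[3]]=1; m&=(z>.075)&(z<.16)&(np.hypot(A[...,0]-.61,A[...,1]-.29)<.08)
    P=A[m];H,S,L=[k[m] for k in cv2.split(cv2.cvtColor(c['pixels'],cv2.COLOR_BGR2HSV))]
    hi=P[P[:,2]>.118];print(n,len(P),'hi',hi.mean(0).round(4),hi.min(0).round(3),hi.max(0).round(3))
    p,R,e=fitp(P,[.625,.29,.035,.2,.384]);print(p.round(4),e,'edge',(p[:3]+R[:,2]*.1).round(4))
E
```

```text
wrist 1336 hi [0.5899 0.2957 0.1221] [0.58  0.255 0.118] [0.6   0.335 0.125]
[0.6089 0.295  0.0738 0.1486 0.3894] 0.0004687967502253704 edge [0.5713 0.2894 0.1663]
scene 368 hi [0.5935 0.2918 0.1218] [0.582 0.253 0.118] [0.605 0.333 0.126]
[ 0.6139  0.2893  0.0769 -0.0137  0.4109] 0.0018486627323667586 edge [0.5739 0.2899 0.1686]
top 196 hi [0.5901 0.2939 0.1232] [0.582 0.255 0.118] [0.597 0.333 0.132]
[0.6261 0.2982 0.0336 0.1489 0.4018] 0.0010572138680786723 edge [0.5874 0.2924 0.1256]
```

```bash
python3 - <<'E'
from h import *
for n,reg in(('wrist',(44,130,330,372)),('top',(220,240,200,250))):
    c=dict(np.load(n+'.npz'));A=world(c);z=A[...,2];m=np.zeros(z.shape,bool);a=reg
    m[a[0]:a[1],a[2]:a[3]]=1; m&=(z>.09)&(z<.16)&(np.hypot(A[...,0]-.61,A[...,1]-.29)<.08)
    P=A[m]
    def f(p):
        R=Ro.from_euler('ZY',[p[2],-.384]).as_matrix(); return sdf((P-[p[0],p[1],.0315])@R,pan)
    o=least_squares(f,[.625,.29,.2],loss='soft_l1',f_scale=.001,x_scale=[.01,.01,.1]);p=o.x
    R=Ro.from_euler('ZY',[p[2],-.384]).as_matrix();Q=(P-[p[0],p[1],.0315])@R
    print(n,p.round(4),np.median(abs(o.fun)),'edge',(np.r_[p[:2],.0315]+R[:,2]*.1).round(4),'range',np.percentile(Q,[1,50,99],axis=0).round(4).tolist())
    # tool: z=-panelz, y=+-panelx
    zt=-R[:,2]
    if n=='wrist':
      cur=Ro.from_quat(monitor.read_state()['eef_rot'])
      for sg in(1,-1):
        yt=sg*R[:,0];T=np.stack([np.cross(yt,zt),yt,zt],1)
        print(sg,'rotvec units (5deg)',np.degrees((Ro.from_matrix(T)*cur.inv()).as_rotvec())/5)
      e=np.r_[p[:2],.0315]+R[:,2]*.1
      for d in(.03,-.07):
        t=e-R[:,2]*d;print(d,'TCP',t,'shift units',(t-monitor.read_state()['ee_pos'])/.025)
      print('axis',R[:,2],R[:,0],R[:,1])
E
```

```text
wrist [0.6256 0.2983 0.1517] 0.0004956915895900286 edge [0.5886 0.2927 0.1242] range [[-0.0107, -0.0465, 0.0628], [0.0035, 0.0004, 0.0898], [0.0046, 0.0504, 0.0994]]
1 rotvec units (5deg) [ 0.59534528 -4.36559637  0.39382289]
-1 rotvec units (5deg) [  6.72789416   0.90099281 -34.9576779 ]
0.03 TCP [0.59970903 0.29436327 0.09640215] shift units [  0.85408836   6.33798815 -12.84200365]
-0.07 TCP [0.56267597 0.28870239 0.1891195 ] shift units [-0.62723371  6.11155296 -9.13330953]
axis [-0.37033052 -0.0566088   0.92717353] [0.91652746 0.14010057 0.37463215] [-1.51105016e-01  9.88517716e-01  3.46944695e-18]
top [0.6252 0.2996 0.1539] 0.0009789987707388564 edge [0.5882 0.2939 0.1242] range [[-0.0111, -0.0474, 0.0626], [0.0026, -0.0005, 0.09], [0.0062, 0.0488, 0.1055]]
```

```bash
python3 -m crank '{"steps":[[[-0.06,0.7,-0.8],[0.1,-0.73,0.07]],[[-0.06,0.7,-0.8],[0.1,-0.73,0.07]],[[-0.06,0.7,-0.8],[0.1,-0.73,0.07]],[[-0.06,0.7,-0.8],[0.1,-0.73,0.06]],[[-0.06,0.7,-0.9],[0.1,-0.73,0.06]],[[-0.06,0.7,-0.9],[0.1,-0.72,0.06]],[[-0.06,0.7,-0.9],[0,0,0]],[[-0.06,0.7,-0.9],[0,0,0]],[[-0.06,0.5,-0.9],[0,0,0]],[[-0.08,0.02,-1],[0,0,0]]]}' 44 20
python3 -m crank '{"steps":[[[0,0,-0.23],[0,0,0]],[[0,0,0],[0,0,0]],[[0,0,0],[0,0,0]],[[0,0,0],[0,0,0]]]}'
cat > pg.py <<'E'
from h import *
s=monitor.read_state();R=Ro.from_euler('ZY',[.152,-.384]).as_matrix();e=np.array([.5886,.2930,.1242])
q=(s['ee_pos']-e)@R;print('TCP in panel frame from edge',q);Tm=Ro.from_quat(s['eef_rot']).as_matrix()
print('tool in panel',(R.T@Tm).round(3).tolist());t=e-R[:,2]*.035;print('units to grasp',(t-s['ee_pos'])/.025)
E
python3 pg.py
```

```text
time: 4.12
ee_pos: [0.5624, 0.2921, 0.2001]
eef_rot: [0.638, 0.745, 0.146, 0.125]
ft_force: [0.2, -0.3, 0.1]
width: 0.0439
grip_force: 0.0
time: 4.45
ee_pos: [0.5635, 0.2901, 0.1966]
eef_rot: [0.639, 0.745, 0.146, 0.125]
ft_force: [-1.2, -0.3, 0.3]
width: 0.0437
grip_force: 0.0
TCP in panel frame from edge [0.00372591 0.00095282 0.07655116]
tool in panel [[-0.0, 1.0, 0.003], [1.0, 0.0, 0.0], [0.0, 0.003, -1.0]]
units to grasp [ 1.52153417  0.19451355 -4.19292506]
```

```bash
python3 -m crank '{"steps":[[[-0.14,-0.02,-0.06],[0,0,0]],[[0.28,0.04,-0.69],[0,0,0]],[[0.28,0.04,-0.69],[0,0,0]],[[0.28,0.04,-0.69],[0,0,0]],[[0.28,0.04,-0.69],[0,0,0]],[[0.27,0.03,-0.69],[0,0,0]],[[0.27,0.03,-0.69],[0,0,0]],[[0,0,0],[0,0,0]],[[0,0,0],[0,0,0]]]}'
python3 pg.py
```

```text
time: 5.2
ee_pos: [0.6001, 0.2954, 0.0898]
eef_rot: [0.639, 0.745, 0.145, 0.124]
ft_force: [-0.6, -0.4, 0.2]
width: 0.0438
grip_force: 0.0
TCP in panel frame from edge [-0.00200848  0.00064739 -0.03632268]
tool in panel [[-0.002, 1.0, 0.0], [1.0, 0.002, 0.0], [0.0, 0.0, -1.0]]
units to grasp [ 0.05795829 -0.0173197   0.07915167]
```

```bash
python3 -m crank '{"steps":[[[0.07,0.01,0.03],[0,0,0]],[[0,0,0],[0,0,0]],[[0,0,0],[0,0,0]],[[0,0,0],[0,0,0]],[[0,0,0],[0,0,0]],[[0,0,0],[0,0,0]],[[0,0,0],[0,0,0]],[[0,0,0],[0,0,0]]]}' 0 30; python3 pg.py
```

```text
time: 5.87
ee_pos: [0.602, 0.296, 0.0906]
eef_rot: [0.639, 0.745, 0.145, 0.125]
ft_force: [-0.4, -1.0, 2.1]
width: 0.0075
grip_force: 30.0
TCP in panel frame from edge [ 8.68752177e-05  8.88555451e-04 -3.63103649e-02]
tool in panel [[-0.002, 1.0, 0.001], [1.0, 0.002, 0.0], [0.0, 0.001, -1.0]]
units to grasp [-0.01721294 -0.0385935   0.04729558]
```

```bash
python3 -m crank '{"steps":[[[-0.14,-0.02,0.35],[0,0,0]],[[-0.27,-0.04,0.69],[0,0,0]],[[-0.27,-0.04,0.69],[0,0,0]],[[-0.27,-0.04,0.69],[0,0,0]],[[-0.27,-0.04,0.69],[0,0,0]],[[-0.27,-0.04,0.69],[0,0,0]],[[-0.27,-0.04,0.69],[0,0,0]],[[0,0,1],[0,0,0]],[[0,0,1],[-0.11,0.73,0.05]],[[0,0,1],[-0.11,0.73,0.05]]]}'
python3 -m crank '{"steps":[[[0,-0.5,1],[-0.11,0.73,0.05]],[[0,-1,1],[-0.11,0.73,0.05]],[[0,-1,0],[-0.11,0.73,0.05]],[[0,-1,0],[-0.11,0.75,0.05]],[[0,-1,0],[0,0,0]],[[0,-1,0],[0,0,0]],[[0,-1,0],[0,0,0]],[[0,-1,0],[0,0,0]],[[0.3,-1,0],[0,0,0]],[[0.3,-1,0],[0,0,0]]]}'
```

```text
time: 6.7
ee_pos: [0.5563, 0.2895, 0.2792]
eef_rot: [0.641, 0.757, 0.096, 0.082]
ft_force: [0.1, 1.6, -0.5]
width: 0.0079
grip_force: 30.0
time: 7.53
ee_pos: [0.5726, 0.0509, 0.3279]
eef_rot: [0.641, 0.768, 0.001, -0.003]
ft_force: [0.6, 0.5, -1.5]
width: 0.0079
grip_force: 30.0
```

```bash
python3 -m crank '{"steps":[[[0.3,-1,0],[0,0,0]],[[0.3,-1,0],[0,0,0]],[[0.3,-1,0],[0,0,0]],[[0.3,-1,0],[0,0,0]],[[0.2,-1,0],[0,0,0]],[[0,-1,0],[0,0,0]],[[0,-1,0],[0,0,0]],[[0,0,0],[0,0,0]],[[0,0,0],[0,0,0]]]}'
python3 - <<'E'
from h import *
s=monitor.read_state();Tm=Ro.from_quat(s['eef_rot']).as_matrix();print(Tm.round(4),s['joint_positions'],s['width'])
E
```

```text
time: 8.28
ee_pos: [0.6076, -0.1247, 0.3271]
eef_rot: [0.642, 0.767, 0.001, -0.004]
ft_force: [-0.4, -0.4, -0.8]
width: 0.0081
grip_force: 30.0
[[-0.1758  0.9844 -0.0053]
 [ 0.9844  0.1758  0.0062]
 [ 0.007  -0.0041 -1.    ]] [ 0.56088707  0.35251352 -0.58606688  1.26460185  0.18597226  1.58475556
  0.18200106] 0.008141330800857459
```

```bash
python3 - <<'E'
from h import *
c=cap('wrist');cv2.imwrite('pics/w2.png',c['pixels'])
A=world(c);x,y,z=np.moveaxis(A,-1,0);ok=c['z_map']>0
m=ok&(np.hypot(x-.565,y+.25)<.13)&(z>.004)&(z<.05)
p,e=fit(A[m],rack,[.565,-.254,.18,0]);print(m.sum(),p.round(4),e)
m&=(inv(A.reshape(-1,3),p)[:,0].reshape(m.shape)>.02)
p,e=fit(A[m],rack,p);print(m.sum(),p.round(4),e,'slot',p[:2]+.06*np.array([np.cos(p[2]),np.sin(p[2])]))
m=ok&(np.hypot(x-.607,y+.125)<.06)&(z>.25)&(z<.34);P=A[m];print('held',m.sum(),P.min(0),P.max(0),np.median(P,0))
E
```

```text
2179 [ 0.5643 -0.2523  0.1812 -0.0008] 0.00048764556004623604
634 [ 0.5635 -0.2523  0.1782 -0.0008] 0.0004904169972949624 slot [ 0.62251796 -0.24169773]
held 616 [ 0.59349351 -0.11679316  0.263358  ] [ 0.61867302 -0.08356627  0.33999437] [ 0.6010149  -0.111452    0.33012781]
```

View pics/w2.png

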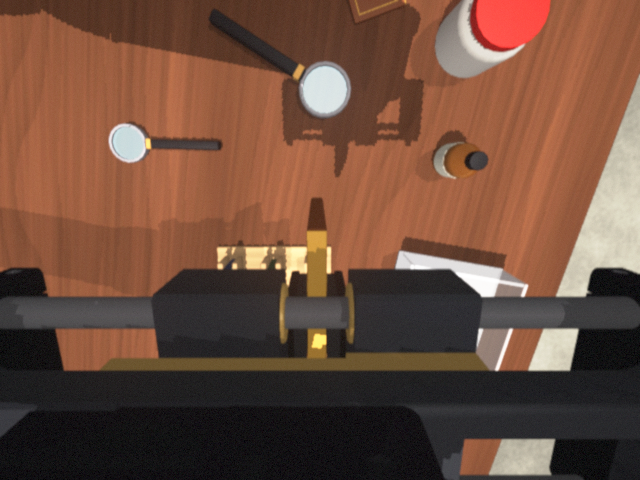

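```bash
python3 - <<'E'
from h import *
c=dict(np.load('wrist.npz'));A=world(c);s=monitor.read_state();Tm=Ro.from_quat(s['eef_rot']).as_matrix()
P=A[205:268,300:340].reshape(-1,3);Q=(P-s['ee_pos'])@Tm
k=(abs(Q[:,1])<.02)&(Q[:,2]>-.06)&(Q[:,2]<.08);Q=Q[k];print(len(Q))
for lo,hi in((-.05,-.03),(-.03,0),(0,.03),(.03,.07)):
    q=Q[(Q[:,2]>lo)&(Q[:,2]<hi)]
    if len(q): print(lo,len(q),'y',np.percentile(q[:,1],[2,50,98]).round(4),'x',np.percentile(q[:,0],[2,98]).round(4),'z',np.percentile(q[:,2],[2,50,98]).round(4))
E
```

```text
1173
-0.05 827 y [-0.0037  0.0002  0.0038] x [0.0231 0.0388] z [-0.0356 -0.0343 -0.0315]
-0.03 223 y [-0.0038 -0.0001  0.0038] x [0.0376 0.0391] z [-0.0291 -0.0168 -0.0004]
0 121 y [-0.0037 -0.0002  0.0036] x [0.0378 0.0391] z [0.0007 0.0128 0.0274]
0.03 2 y [-0.0036  0.0001  0.0037] x [0.0379 0.0384] z [0.0306 0.0324 0.0342]
```

```bash
python3 -m crank '{"steps":[[[0.13,-0.94,0],[-0.07,-0.06,0]],[[0.13,-0.94,0],[0,0,0]],[[0.13,-0.94,0],[0,0,0]],[[0.12,-0.94,0],[0,0,0]],[[0.12,-0.94,0],[0,0,0]],[[0,0,-1],[0,0,0]],[[0,0,-1],[0,0,0]],[[0,0,-1],[0,0,0]],[[0,0,-1],[0,0,0]],[[0,0,-1],[0,0,0]]]}'
python3 -m crank '{"steps":[[[0,0,-1],[0,0,0]],[[0,0,-1],[0,0,0]],[[0,0,-0.6],[0,0,0]],[[0,0,0],[0,0,0]],[[0,0,0],[0,0,0]],[[0,0,0],[0,0,0]]]}'
python3 - <<'E'
from h import *
c=cap('wrist');cv2.imwrite('pics/w3.png',c['pixels']);s=monitor.read_state();Tm=Ro.from_quat(s['eef_rot']).as_matrix();print(s['ee_pos'],Tm.round(4))
A=world(c);x,y,z=np.moveaxis(A,-1,0);ok=c['z_map']>0
m=ok&(np.hypot(x-.62,y+.2)<.1)&(z>.004)&(z<.05)&(x>.585)
p,e=fit(A[m],rack,[.564,-.252,.18,0]);print(m.sum(),p.round(4),e,'slot',p[:2]+.06*np.array([np.cos(p[2]),np.sin(p[2])]))
E
```

```text
time: 9.17
ee_pos: [0.624, -0.2386, 0.2017]
eef_rot: [0.64, 0.768, 0.001, 0.0]
ft_force: [0.1, -0.5, 0.6]
width: 0.0081
grip_force: 30.0
time: 9.67
ee_pos: [0.6246, -0.2398, 0.1393]
eef_rot: [0.641, 0.768, 0.001, 0.001]
ft_force: [0.4, -0.4, -1.3]
width: 0.008
grip_force: 30.0
[ 0.62475698 -0.24011011  0.13955268] [[-1.792e-01  9.838e-01  3.400e-03]
 [ 9.838e-01  1.792e-01 -7.000e-04]
 [-1.300e-03  3.200e-03 -1.000e+00]]
5684 [ 0.5625 -0.2421  0.1782 -0.0007] 0.0004771345760040207 slot [ 0.62157036 -0.2315091 ]
```

View pics/w3.png

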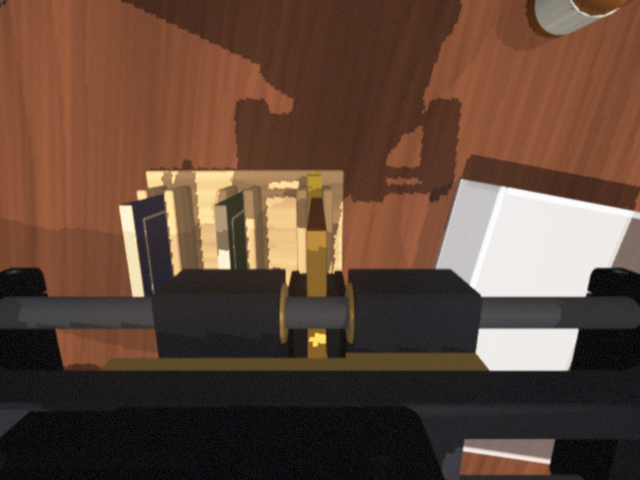

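```bash
python3 - <<'E'
from h import *
c=dict(np.load('wrist.npz'));A=world(c);s=monitor.read_state()
H,S,L=cv2.split(cv2.cvtColor(c['pixels'],cv2.COLOR_BGR2HSV))
yel=(S>170)&(H>20)&(H<34)
q=inv(A.reshape(-1,3),[s['ee_pos'][0],s['ee_pos'][1],.1792,0]);z=q[:,2];ok=(c['z_map'].ravel()>0)&~yel.ravel()
m=ok&(z>.042)&(z<.052)&(abs(q[:,0])<.1)&(q[:,1]>-.05)&(q[:,1]<.08)
h,e=np.histogram(q[m,0]*1e3,np.arange(-40,24,1));print([(int(a),int(b)) for a,b in zip(e,h) if b])
for a,b in((-.021,-.008),(.001,.021)):
    k=m&(q[:,0]>a)&(q[:,0]<b);print('rib',k.sum(),np.percentile(q[k],[3,50,97],axis=0).round(4).tolist())
m=ok&(z>.004)&(z<.012)&(abs(q[:,0])<.03)&(q[:,1]>0)&(q[:,1]<.1);print('base far y,x',np.percentile(q[m],[2,98],axis=0).round(4).tolist())
k=yel.ravel()&(c['z_map'].ravel()>0)&(z<.05)&(q[:,1]<.1);print('yel',k.sum(),np.percentile(q[k],[3,50,97],axis=0).round(4).tolist())
E
```

```text
[(-16, 20), (-15, 104), (-14, 100), (-13, 107), (-12, 110), (-11, 104), (-10, 114), (-9, 115), (-8, 81), (4, 8), (5, 16), (6, 41), (7, 52), (8, 84), (9, 93), (10, 117), (11, 105), (12, 79)]
rib 774 [[-0.015, -0.0195, 0.0456], [-0.0115, 0.0133, 0.0471], [-0.0082, 0.0421, 0.0485]]
rib 595 [[0.0055, -0.0194, 0.0451], [0.01, 0.0201, 0.0471], [0.0126, 0.0427, 0.0485]]
base far y,x [[-0.0295, 0.0016, 0.0055], [0.0231, 0.0559, 0.0088]]
yel 303 [[-0.006, 0.033, 0.0068], [-0.0015, 0.0458, 0.0192], [0.0033, 0.0533, 0.0384]]
```

```bash
python3 -m crank '{"steps":[[[-0.055,-0.01,0],[0,0,0]],[[0,0,0],[0,0,0]],[[0,0,-0.5],[0,0,0]],[[0,0,-0.5],[0,0,0]],[[0,0,-0.4],[0,0,0]],[[0,0,-0.2],[0,0,0]],[[0,0,0],[0,0,0]],[[0,0,0],[0,0,0]]]}'
```

```text
time: 10.38
ee_pos: [0.622, -0.2407, 0.097]
eef_rot: [0.641, 0.768, 0.0, -0.0]
ft_force: [-0.4, -0.1, -1.4]
width: 0.0078
grip_force: 30.0
```

```bash
python3 -m crank '{"steps":[[[0.03,0,-0.3],[0,0,0]],[[0,0,-0.3],[0,0,0]],[[0,0,-0.2],[0,0,0]],[[0,0,-0.1],[0,0,0]],[[0,0,-0.06],[0,0,0]],[[0,0,0],[0,0,0]],[[0,0,0],[0,0,0]]]}'
```

```text
time: 10.97
ee_pos: [0.6232, -0.2409, 0.0737]
eef_rot: [0.641, 0.768, 0.0, 0.001]
ft_force: [-0.7, -0.5, -1.4]
width: 0.0081
grip_force: 30.0
```

```bash
python3 -m crank '{"steps":[[[0,0,-0.06],[0,0,0]],[[0,0,-0.04],[0,0,0]],[[0,0,0],[0,0,0]],[[0,0,0],[0,0,0]]]}'
python3 -m crank '{"steps":[[[0,0,0],[0,0,0]],[[0,0,0],[0,0,0]],[[0,0,0],[0,0,0]],[[0,0,0],[0,0,0]]]}' 26
```

```text
time: 11.3
ee_pos: [0.6237, -0.2408, 0.0733]
eef_rot: [0.641, 0.768, 0.0, 0.001]
ft_force: [-5.3, 2.4, 13.5]
width: 0.0078
grip_force: 30.1
time: 11.63
ee_pos: [0.623, -0.2409, 0.0709]
eef_rot: [0.641, 0.768, 0.0, 0.0]
ft_force: [0.0, -1.3, -0.1]
width: 0.0237
grip_force: 0.0
```

```bash
python3 -m crank '{"steps":[[[0,0,0.5],[0,0,0]],[[0,0,1],[0,0,0]],[[0,0,1],[0,0,0]],[[0,0,1],[0,0,0]],[[0,0,1],[0,0,0]],[[0,0,1],[0,0,0]],[[0,0,1],[0,0,0]],[[0,0,1],[0,0,0]],[[-0.2,1,1],[0,0,0]],[[-0.2,1,1],[0,0,0]]]}'
python3 -m crank '{"steps":[[[-0.2,1,0],[0,0,0]],[[-0.2,1,0],[0,0,0]],[[0,0,0],[0,0,0]],[[0,0,0],[0,0,0]],[[0,0,0],[0,0,0]]]}'
python3 - <<'E'
from h import *
c=cap('wrist');cv2.imwrite('pics/w4.png',c['pixels'][:300]);s=monitor.read_state();Tm=Ro.from_quat(s['eef_rot']).as_matrix();print(s['ee_pos'])
A=world(c);q=inv(A.reshape(-1,3),[.6232,-.242,.18,0]);ok=c['z_map'].ravel()>0
m=ok&(abs(q[:,0])<.012)&(abs(q[:,1])<.05)&(q[:,2]>.09)&(q[:,2]<.13);print(m.sum(),np.percentile(q[m],[2,50,98],axis=0).round(4).tolist())
m&=q[:,2]>.104;P=A.reshape(-1,3)[m];print('edge',P.mean(0),np.percentile(q[m],[1,50,99],axis=0).round(4).tolist())
x,y,z=np.moveaxis(A,-1,0);H,S,L=cv2.split(cv2.cvtColor(c['pixels'],cv2.COLOR_BGR2HSV))
m=(np.hypot(x-.49,y-.065)<.12)&(z>.006)&(z<.03)&(L<60)&(c['z_map']>0);print('loupe',m.sum(),fit(A[m],loupe,[.52,.055,-.37,0]))
E
```

```text
time: 12.47
ee_pos: [0.6125, -0.1916, 0.3103]
eef_rot: [0.642, 0.767, 0.0, 0.0]
ft_force: [1.2, 0.5, -0.7]
width: 0.0263
grip_force: 0.0
time: 12.88
ee_pos: [0.603, -0.1414, 0.3091]
eef_rot: [0.641, 0.767, 0.0, 0.001]
ft_force: [-1.0, 0.5, 0.3]
width: 0.0264
grip_force: 0.0
[ 0.60296807 -0.14199303  0.30879098]
245 [[-0.0035, -0.0355, 0.0926], [0.0002, 0.027, 0.1076], [0.0037, 0.0425, 0.1093]]
edge [ 0.62043928 -0.22577985  0.10772662] [[-0.0035, -0.0357, 0.1053], [0.0002, 0.0247, 0.1078], [0.0037, 0.0424, 0.1097]]
loupe 1364 (array([ 0.51867771,  0.05694461, -0.3727694 , -0.00071336]), np.float64(0.0004784286655707959))
```

View pics/w4.png

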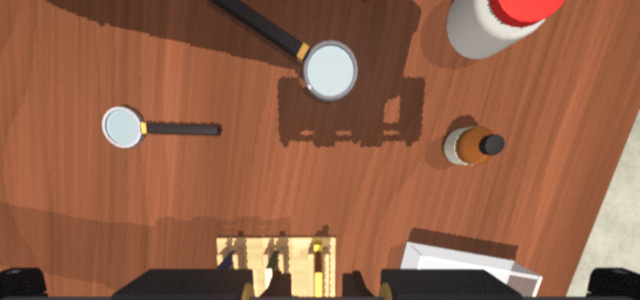

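```bash
python3 -m crank '{"steps":[[[-0.34,0.8,0],[0,0,1]],[[-0.34,0.8,0],[0,0,1]],[[-0.34,0.8,0],[0,0,1]],[[-0.34,0.8,0],[0,0,1]],[[-0.34,0.8,0],[0,0,1]],[[-0.34,0.8,-0.6],[0,0,1]],[[-0.34,0.8,-0.6],[0,0,1]],[[-0.34,0.8,-0.6],[0,0,1]],[[-0.33,0.8,-0.6],[0,0,1]],[[-0.33,0.8,-0.6],[0,0,1]]]}' 44 >/dev/null
python3 -m crank '{"steps":[[[0,0,-0.6],[0,0,1]],[[0,0,-0.6],[0,0,0.7]],[[0,0,0],[0,0,0]],[[0,0,0],[0,0,0]],[[0,0,0],[0,0,0]]]}'
cat > lp.py <<'E'
from h import *
c=cap('wrist');cv2.imwrite('pics/w5.png',c['pixels']);s=monitor.read_state();Tm=Ro.from_quat(s['eef_rot']).as_matrix();print(s['ee_pos'],'tool y yaw',np.arctan2(Tm[1,1],Tm[0,1]),'z',Tm[:,2].round(4),s['joint_positions'])
A=world(c);x,y,z=np.moveaxis(A,-1,0);H,S,L=cv2.split(cv2.cvtColor(c['pixels'],cv2.COLOR_BGR2HSV))
q=inv(A.reshape(-1,3),[.5187,.0569,-.373,0]);ok=(c['z_map'].ravel()>0)
m=ok&(abs(q[:,0])<.13)&(abs(q[:,1])<.015)&(q[:,2]>.006)&(q[:,2]<.03)&(L.ravel()<60)
p,e=fit(A.reshape(-1,3)[m],loupe,[.5187,.0569,-.373,0]);q2=inv(A.reshape(-1,3),p)
print('loupe',m.sum(),p,e,np.percentile(q2[m],[1,99],axis=0).round(4).tolist())
m=ok&(q2[:,0]>.045)&(q2[:,0]<.13)&(abs(q2[:,1])<.05)&(q2[:,2]>.005)&(q2[:,2]<.03);print('lens',m.sum(),np.percentile(q2[m],[1,99],axis=0).round(4).tolist())
E
python3 lp.py
```

```text
time: 14.18
ee_pos: [0.5192, 0.0586, 0.2045]
eef_rot: [0.186, 0.983, 0.001, 0.001]
ft_force: [-0.1, 1.3, 0.5]
width: 0.0445
grip_force: 0.0
[0.51929885 0.05875809 0.20463658] tool y yaw 1.1975492320138177 z [ 0.0018  0.001  -1.    ] [ 0.54249101  0.2006268  -0.82481464  1.72199119  0.15271237  1.28362751
  0.88206017]
loupe 433 [ 0.51869393  0.05454181 -0.37548552 -0.0006236 ] 0.00041142162617940903 [[-0.0787, -0.0019, 0.0176], [0.004, 0.009, 0.0216]]
lens 1809 [[0.0454, -0.0305, 0.0082], [0.0852, 0.0331, 0.0179]]
```

```bash
python3 -m crank '{"steps":[[[-0.03,-0.1,-0.8],[0,0,0]],[[0,0,-1],[0,0,0]],[[0,0,-1],[0,0,0]],[[0,0,-1],[0,0,0]],[[0,0,-1],[0,0,0]],[[0,0,-1],[0,0,0]],[[0,0,-1],[0,0,0]],[[0,0,-0.5],[0,0,0]],[[0,0,-0.3],[0,0,0]],[[0,0,-0.1],[0,0,0]]]}'
python3 -m crank '{"steps":[[[0,0,0],[0,0,0]],[[0,0,0],[0,0,0]],[[0,0,0],[0,0,0]]]}'
```

```text
time: 15.07
ee_pos: [0.518, 0.0566, 0.0109]
eef_rot: [0.185, 0.983, 0.0, -0.0]
ft_force: [-0.4, -0.6, -0.1]
width: 0.0441
grip_force: 0.0
time: 15.32
ee_pos: [0.5188, 0.0568, 0.0124]
eef_rot: [0.184, 0.983, 0.001, 0.001]
ft_force: [-0.0, 0.2, 0.4]
width: 0.0439
grip_force: 0.0
```

```bash
python3 -m crank '{"steps":[[[0,0,-0.28],[0,0,0]],[[0,0,0],[0,0,0]],[[0,0,0],[0,0,0]]]}'
python3 -m crank '{"steps":[[[0,0,0],[0,0,0]],[[0,0,0],[0,0,0]],[[0,0,0],[0,0,0]],[[0,0,0],[0,0,0]],[[0,0,0],[0,0,0]],[[0,0,0],[0,0,0]]]}' 0 45
```

```text
time: 15.57
ee_pos: [0.5176, 0.0566, 0.0039]
eef_rot: [0.184, 0.983, 0.0, 0.0]
ft_force: [0.2, -0.2, 0.6]
width: 0.0436
grip_force: 0.0
time: 16.07
ee_pos: [0.5179, 0.0567, 0.0042]
eef_rot: [0.184, 0.983, 0.0, 0.0]
ft_force: [-0.6, -0.6, 0.9]
width: 0.016
grip_force: 45.0
```

```bash
python3 -m crank '{"steps":[[[0,0,0.4],[0,0,0]],[[0,0,0.8],[0,0,0]],[[0,0,0.8],[0,0,0]],[[0,0,1],[0,0,0]],[[0,0,1],[0,0,0]],[[0,0,1],[0,0,0]],[[0,0,1],[0,0,0]],[[0,0,1],[0,0,0]],[[0,0,1],[0,0,0]],[[0,0,0],[0,0,0]]]}'
python3 -m crank '{"steps":[[[0.4,-0.8,0],[0,0,-1]],[[0.4,-0.8,0],[0,0,-1]],[[0.4,-0.8,0],[0,0,-1]],[[0.4,-0.8,0],[0,0,-1]],[[0.4,-0.8,0],[0,0,-1]],[[0.4,-0.8,0],[0,0,-1]],[[0.4,-0.8,0],[0,0,-1]],[[0.4,-0.8,0],[0,0,-1]],[[0.4,-0.8,0],[0,0,-1]],[[0,-0.8,0],[0,0,-1]]]}'
python3 -m crank '{"steps":[[[0,-0.7,0],[0,0,-1]],[[0,0,0],[0,0,-0.7]],[[0,0,0],[0,0,0]],[[0,0,0],[0,0,0]],[[0,0,0],[0,0,0]]]}'
cat > ln.py <<'E'
from h import *
s=monitor.read_state();T=Ro.from_quat(s['eef_rot']).as_matrix();print(s['ee_pos'],T.round(4).tolist(),s['width'],s['grip_force'],s['torque'])
for n in('wrist','scene','top'):
    c=cap(n);A=world(c).reshape(-1,3);ok=c['z_map'].ravel()>0;th=np.arctan2(-T[1,0],-T[0,0])
    q=inv(A,[s['ee_pos'][0],s['ee_pos'][1],th,s['ee_pos'][2]])
    m=ok&(abs(q[:,0]-.0815)<.037)&(abs(q[:,1])<.04)&(abs(q[:,2]-.006)<.015);P=q[m]
    if len(P)<20: continue
    hull=cv2.convexHull((P[:,:2]*1e4).astype(np.float32));(cx,cy),rad=cv2.minEnclosingCircle(hull)
    w=P[abs(P[:,0]-.0815)<.034];cf=np.linalg.lstsq(np.c_[w[:,:2],np.ones(len(w))],w[:,2],rcond=None)[0]
    print(n,m.sum(),'circle',cx/1e4,cy/1e4,rad/1e4,'tilt',cf[:2].round(3),'z',np.percentile(P[:,2],[2,50,98]).round(4),'x',np.percentile(P[:,0],[1,99]).round(4),'y',np.percentile(P[:,1],[1,99]).round(4))
    H,S,L=[k.ravel() for k in cv2.split(cv2.cvtColor(c['pixels'],cv2.COLOR_BGR2HSV))]
    R=ok&(np.hypot(A[:,0]-.586,A[:,1]+.357)<.03)&((H<8)|(H>172))&(S>150)&(A[:,2]>.15)&(A[:,2]<.21)
    print('collar',np.percentile(A[R],[3,50,97],axis=0).round(4).tolist() if R.sum()>5 else None)
cv2.imwrite('pics/fin%d.png'%(s['time']*100),np.load('scene.npz')['pixels'][200:440,100:420].repeat(2,0).repeat(2,1))
E
python3 ln.py
```

```text
time: 16.9
ee_pos: [0.5197, 0.0576, 0.2094]
eef_rot: [0.184, 0.983, 0.001, 0.004]
ft_force: [0.7, 0.5, -1.4]
width: 0.0157
grip_force: 45.0
time: 17.73
ee_pos: [0.6086, -0.1438, 0.2036]
eef_rot: [0.584, 0.812, 0.001, -0.0]
ft_force: [-0.4, 0.1, -2.0]
width: 0.0156
grip_force: 45.0
time: 18.15
ee_pos: [0.6078, -0.1596, 0.2041]
eef_rot: [0.639, 0.769, 0.0, 0.0]
ft_force: [0.0, 0.3, -1.8]
width: 0.0157
grip_force: 45.0
[ 0.6077877  -0.15962768  0.20414146] [[-0.1821, 0.9833, 0.0008], [0.9833, 0.1821, 0.0004], [0.0003, 0.0009, -1.0]] 0.015678084775747014 44.999510049819946 [-0.04791614 -0.11401127  0.02561924]
scene 959 circle 0.078359326171875 0.0014425548553466797 0.03485904846191406 tilt [-0.027 -0.016] z [0.0011 0.0083 0.0143] x [0.0463 0.1107] y [-0.029   0.0351]
collar [[0.5746, -0.3682, 0.1753], [0.5899, -0.3602, 0.1826], [0.5978, -0.3442, 0.1849]]
```

```bash
python3 -m crank '{"steps":[[[0.02,-0.06,-0.5],[0,0,0]],[[0,0,-0.5],[0,0,0]],[[0,0,-0.24],[0,0,0]],[[0,0,0],[0,0,0]],[[0,0,0],[0,0,0]],[[0,0,0],[0,0,0]],[[0,0,0],[0,0,0]],[[0,0,0],[0,0,0]]]}'
python3 ln.py; ls pics
```

```text
time: 18.97
ee_pos: [0.6086, -0.1623, 0.1737]
eef_rot: [0.641, 0.768, 0.0, 0.001]
ft_force: [0.0, -0.3, -1.1]
width: 0.0157
grip_force: 45.0
[ 0.6086173  -0.16233675  0.17366697] [[-0.1785, 0.9839, 0.0018], [0.9839, 0.1785, -0.0004], [-0.0007, 0.0017, -1.0]] 0.015653783561130247 44.99937415122986 [-0.03189906 -0.16110149 -0.05527883]
scene 927 circle 0.07841729125976563 0.001851141357421875 0.034580096435546874 tilt [-0.017 -0.015] z [0.0015 0.0082 0.0143] x [0.0464 0.1107] y [-0.0288  0.0349]
collar [[0.5753, -0.3678, 0.1746], [0.5894, -0.3606, 0.1823], [0.5976, -0.3444, 0.1849]]
crop.png
fin1814.png
fin1896.png
scene0.png
top0.png
w0.png
w1.png
w2.png
w3.png
w4.png
w5.png
```

View pics/fin1896.png

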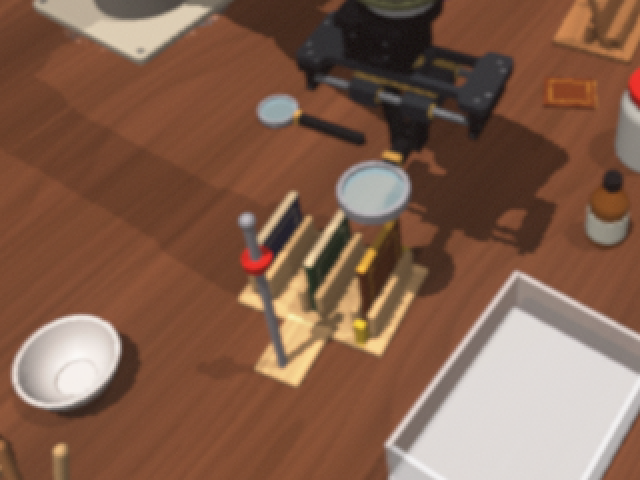

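The picture shows the brown board upright in the tagged slot (380,270) and the lens level above it (375,190), clear of the post and collar (256,260). Handing in.

```bash
python3 -c "
from h import *
print(ticket.close_job())"
```

```text
the job is handed in; nothing more can be done
None
```

I handed the job in at about 19 s of the 62 s allowed, and the verdict wasn't shown to me. The brown board is let go, upright and fully down in the yellow-tagged slot. By my measurements the loupe is held level over the middle of its gilt edge, within about 2 mm sideways and 1 mm of the collar's height.

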